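# Drive the worn bushing out of the pipe-rest hub

## Robot

A 6-joint arm with a two-finger parallel gripper is mounted at the origin on the work surface. World frame = base frame: x ahead of the robot, y to its left, z up, the work surface at z = 0. Lengths are in m, angles in rad, forces in N, time in s.
With the tool pointing down it reaches from about 0.3 to 0.875 m from the base axis. Payload 6.4 kg.
Tool frame: the origin (TCP) lies midway between the tips of the shut fingers; the grasp point (between the pads) lies ctrl.grip_depth behind it (ctrl.grip_depth is the distance from the TCP to the grasp point, in m); x points along the fingers, y is the direction in which the jaws open and shut, and the axes are right-handed (so a half turn about x gives the same grasp; the last joint's range is limited). The gripper opens to 85 mm and grips with 20 to 120 N. Pads are 22 mm wide; open, the fingers measure 114 mm over their backs; the gripper's body (76 mm by 85 mm) begins 54 mm behind the grasp point. The pads swing forward as they close: fully open they stand 13 mm farther back than shut.
Start: joints at [-1.351, 0.181, 1.607, -0, 1.354, -0.206], TCP at [0.238, -0.524, 0.231] pointing down, gripper open.
Joint ranges: [-2.99, 2.99], [-0.89, 2.07], [0.3, 2.58], [-1.14, 4.28], [0, 2.63], [-3.12, 3.12]. Speed limits (rad/s): [2.57, 2.57, 3.01, 3.14, 3.14, 3.14].

## Interface

Orientations are given as a unit quaternion [w, x, y, z].
In Python, from bench import ctrl gives the robot as it stands.
- The arm moves only by the tool carry_out, never from a script. Its argument "motion" is one flat list of numbers, 7 for each row, row after row: the turn, a rotation vector about the tool's x, y, z in degrees, then the shift along the tool's x, y, z in m, then the gripper's target within -1 to 1 (shut at 1, half-way at 0, fully open at -1). A call has 1 to 10 rows; each row shifts and turns the pose as measured when the row begins, along the tool's axes as they then stand; what a row does not reach is not made up. A row lasts 1/10 s, in which the tool goes at most 50 mm and 8.59 degrees, less where a joint would pass 70% of its speed; a pose out of reach is approached as far as the arm can. A call with a gripper value outside its range is refused whole. The fingers move at their own pace and stop on an object; the grip force is fixed at half the most. Time passes only in rows, so rows that do not move let the fingers close. It gives the time, the measured TCP pose, the force and the opening at its end, in the units of the state.
- ctrl.get_obs(): the state, without advancing time (a new reading comes with each control period).
- ctrl.camera(name): name is "side" or "top" or "wrist"; returns the picture (480x640x3 uint8, blue, green, red); there is no depth.
- ctrl.camera_params(name): a dict with "mtx" (3x3 intrinsics, pixels), "k1" (the pictures are not rectified: a ray, as slopes to the right and down, at radius r is drawn at 1 + k1 r^2 times it, then the intrinsics apply), "pose" (4x4, takes a point from camera to world coordinates); the wrist camera has in their place "hand_eye" (4x4, takes a point from camera to tool coordinates, whose origin is the TCP and whose axes are the tool frame's). Camera axes: x right, y down, z forward; pixel columns grow to the right and rows downward; lengths in m; the calibration is good to about 2 mm. A picture is of the moment at which its call begins: read the wrist's pose just before it. camera_params takes no time and is no camera call.
- ctrl.hand_in(): hands the job in, once; it reports no verdict.
Trained networks look in the newest picture that a camera, given by its name, has taken for a name from the list of things; names that differ only in an ending like _2 or _b are one class to them, and where a whole thing is asked for, a point or a joint stands for the part that bears it (a point fixed in the world has none). Each returns a list of dicts, best first, with "conf" (0 to 1); they miss things now and then, are a little off and sometimes report something else, mostly with a low value. They report only what shows in the picture. A call takes as long as a camera call.
- ctrl.boxes_of(camera, thing): "point" ([x, y, z] in m, in the coordinates of the camera as it stood for that picture, good to about 4 mm: the middle of the surface that is visible of it).
- ctrl.trace(camera, thing): "pixels" (480x640 bool, what is visible of it).
- ctrl.landmark_of(camera, thing): "point" ([x, y, z] in m, in the coordinates of the camera as it stood for that picture, good to about 4 mm: a listed point, or the origin of a listed thing).
The state is a dict: "time_s": time; "q": joint angles; "dq": joint speeds; "joint_efforts": joint torques, N m; "eef_pos": TCP position; "eef_rot": TCP orientation; "wrist_force": force on the tool from outside, world axes, zero at the start; "torque": the same for the moment, N m; "opening": opening from 0.0 (shut) to 1.0 (fully open).
Only numpy, scipy, OpenCV 4.12 (cv2) and the standard library are available. Lean on these libraries where they do the work, as an engineer would, in place of code of your own. Each camera call takes 0.05 s, during which the arm holds its last target. There are 200 camera calls.

## Task

Take the drift with the blue handle from the wooden rack and use it to push the worn brass bushing down through the bore of the hub plate, so that it drops out underneath into the tray of the stand. Push the drift all the way home and leave it standing in the bore with its collar resting on the plate. Leave the amber glass vase where it stands.

Things in the scene. Friction and masses are not known exactly. Their poses are not given: they have to be found in the camera images.
- drift: Drift with a blue round handle. Steel stem 24 mm thick, 60 long; collar 56 wide, 8 thick; handle 28 thick, 75 long. 0.34 kg. Origin: stem tip; z up to the handle. Hangs upright by its collar in one of 3 holes, 75 mm apart, of a wooden rack 75 mm high (tip 15 mm over the bench); at the start its y runs along the row. Wrong rods, same handles: red (stem too thin), yellow (too short).
- housing: Fixed stand. Bright plate 120 x 120 mm, top 125 and underside 75 mm over the bench, on two green cheeks (+y, -y sides) above a green tray (floor 8 mm over the bench, 22 mm lips). A vertical 40 mm bore runs through the plate's middle. Origin: on the bore axis at bench level, z up. With the drift fully home its tip is 65 mm over the bench.
- bushing: Worn brass bushing in the bore: 38 mm outside, 16 mm hole, 30 mm high, 0.23 kg. Origin: centre of its underside, z along its axis. At the start its underside is 88 mm over the bench, its top 7 mm below the plate's top. Spring balls hold it up; they give way to a push of about 10 N (the drift's weight is not enough), then it drops free.
- vase: Amber glass vase, loose, 100 mm tall, 84 mm at its widest, beyond the stand and the rack as seen from the robot. Origin: centre of its foot; z up. To be left alone.

How it is judged:
On the way, in this order (a step that is already met when the one before it is completed fails the run):
1. the drift's tip is in the mouth of the bore, upright, while the bushing is still in the bore (horizontal distance between drift and housing below 0.013 m and z of drift in the frame of housing below 0.122 m and angle between drift's own z axis and vertical below 0.25 rad and z of bushing in the frame of housing above 0.07 m).
2. the bushing is out below the plate, pushed by the drift with the gripper still on the drift (z of bushing in the frame of housing below 0.06 m and horizontal distance between drift and housing below 0.013 m and z of drift in the frame of housing below 0.1 m and contact force between the fingers and drift above 0.5 N).
At the end, for the whole second after the job is handed in: The bushing lies at rest in the stand's tray (its origin less than 45 mm above the bench and within 70 mm of the bore axis); the blue drift stands at rest in the bore, within 13 mm of its axis and 10 degrees of upright, its collar within 7 mm of the plate's top (z of bushing in the frame of housing below 0.045 m and horizontal distance between bushing and housing below 0.07 m and linear speed of each of bushing, drift below 0.02 m/s and horizontal distance between drift and housing below 0.013 m and z of drift in the frame of housing between 0.058 and 0.072 m and angle between drift's own z axis and vertical below 0.17 rad); the robot touches nothing.
It fails at once if the amber vase is shifted by more than 30 mm or tipped (distance of vase from where it was at the start of the episode above 0.03 m or angle between vase's own z axis and vertical above 0.35 rad).
It also fails if it takes over 43 s, if anything falls off the work surface, if the arm or the gripper's body presses on something with over 40 N, if the wrist force passes 120 N, or if a joint passes its speed limit or range.

## Working session

There is one attempt and no reset: what is moved stays moved. The work goes in short steps, Python scripts to look and compute and a tool call to move; the robot and the scene stay as the last step left them, time stands still between calls to the robot, and variables do not carry over. Pictures are saved under pics/ and viewed, about 8 in all and at most 12, crops included, and the job is handed in when it is done.

Besides the shell and the picture viewer there is one more tool, called after "Emit:" as name(argument=value, ...) on one line, values as JSON. carry_out: Moves the arm, as the interface text tells. Its arguments: {"type":"object","properties":{"motion":{"type":"array"}},"required":["motion"]}

```bash
mkdir -p pics; ls
cat > h.py <<'E'
import numpy as np, cv2
from bench import ctrl
from scipy.spatial.transform import Rotation as R
def T(o):
    M=np.eye(4); q=o["eef_rot"]; M[:3,:3]=R.from_quat([q[1],q[2],q[3],q[0]]).as_matrix(); M[:3,3]=o["eef_pos"]; return M
def pose(cam):
    p=ctrl.camera_params(cam)
    return p["pose"] if cam!="wrist" else T(ctrl.get_obs())@np.array(p["hand_eye"])
def w(P,p): return np.round((np.array(P)@np.r_[p,1])[:3],4)
E
python3 - <<'E'
from h import *
print(ctrl.grip_depth); o=ctrl.get_obs(); print(np.round(T(o),3)); print(ctrl.camera_params("wrist")["hand_eye"])
ims=[]
for c in ("side","top"):
    P=pose(c); im=ctrl.camera(c); cv2.imwrite(f"pics/{c}1.png",im)
    for t in ("drift","housing","bushing","vase"):
        print(c,t,"lm",[(w(P,d["point"]),round(d["conf"],2)) for d in ctrl.landmark_of(c,t)][:3],"box",[(w(P,d["point"]),round(d["conf"],2)) for d in ctrl.boxes_of(c,t)][:3])
E
```

```text
pics
0.0187
[[-0.     0.413 -0.911  0.237]
 [ 0.002 -0.911 -0.413 -0.523]
 [-1.    -0.002 -0.     0.23 ]
 [ 0.     0.     0.     1.   ]]
[[-5.89928053e-04 -3.29803406e-01  9.44049451e-01 -1.41491291e-01]
 [ 9.99999701e-01 -6.65818845e-04  3.92287241e-04 -2.47502034e-04]
 [ 4.99188247e-04  9.44049400e-01  3.29803701e-01 -8.53275125e-02]
 [ 0.00000000e+00  0.00000000e+00  0.00000000e+00  1.00000000e+00]]
side drift lm [] box [(array([0.5134, 0.1606, 0.1107]), 0.8)]
side housing lm [(array([ 0.5053, -0.1479,  0.0012]), 0.61)] box [(array([ 0.4981, -0.1962,  0.1114]), 0.78)]
side bushing lm [(array([ 0.5094, -0.1442,  0.0839]), 0.7)] box [(array([ 0.5077, -0.1389,  0.1128]), 0.82)]
side vase lm [(array([0.7441, 0.0576, 0.001 ]), 0.55)] box [(array([0.7317, 0.0298, 0.0628]), 0.63)]
top drift lm [(array([0.5174, 0.1686, 0.0144]), 0.98)] box []
top housing lm [(array([ 5.109e-01, -1.433e-01,  2.000e-04]), 0.63)] box [(array([ 0.5051, -0.1251,  0.1258]), 0.98), (array([0.5132, 0.1596, 0.0824]), 0.17)]
top bushing lm [(array([ 0.5022, -0.1442,  0.0903]), 0.75)] box [(array([ 0.5032, -0.146 ,  0.1163]), 0.9)]
top vase lm [(array([ 7.463e-01,  5.610e-02, -7.000e-04]), 0.65)] box [(array([0.7303, 0.0563, 0.076 ]), 0.6)]
```

View pics/side1.png

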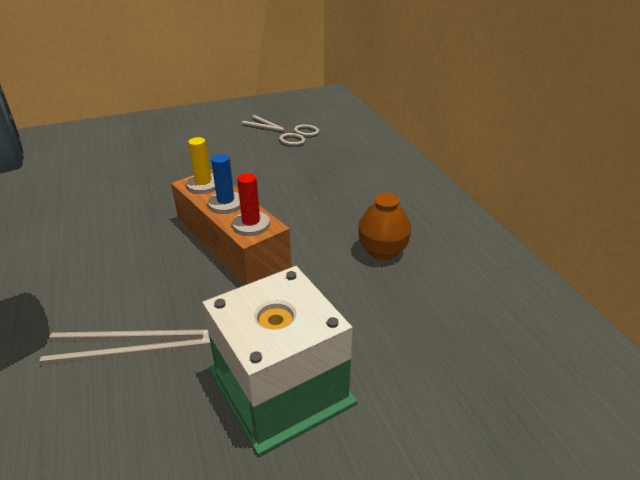

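View pics/top1.png

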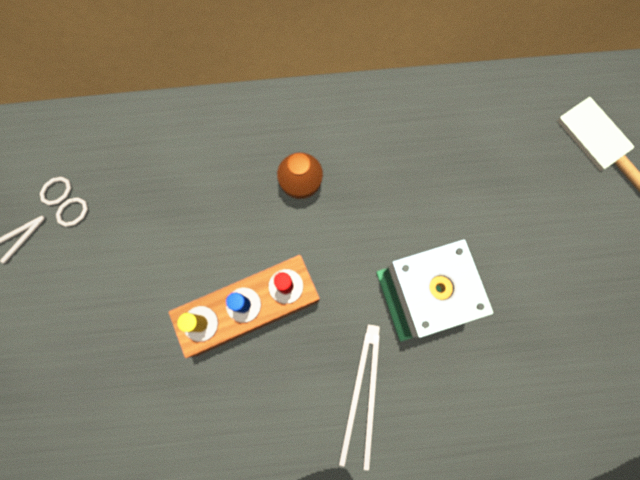

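The side view shows the blue handle in the middle of the rack at about (222,180), with yellow and red on either side. The bore with the brass bushing is at (276,318). In the top view, blue is at (240,304), the bore at (441,288) and the vase at (300,175). Next I'll refine these positions with my own calibration code.

```bash
cat >> h.py <<'E'
def ray(cam,uv,z,P=None):
    p=ctrl.camera_params(cam); K=np.array(p["mtx"]); P=np.array(pose(cam) if P is None else P)
    s=cv2.undistortPoints(np.float64([[uv]]),K,np.float64([p["k1"],0,0,0,0]))[0,0]
    d=P[:3,:3]@np.r_[s,1]; return np.round(P[:3,3]+d*(z-P[2,3])/d[2],4)
def blob(im,lo,hi,roi,hull=True):
    x0,y0,x1,y1=roi; m=np.zeros(im.shape[:2],np.uint8)
    m[y0:y1,x0:x1]=cv2.inRange(cv2.cvtColor(im,cv2.COLOR_BGR2HSV),lo,hi)[y0:y1,x0:x1]
    c=max(cv2.findContours(m,cv2.RETR_EXTERNAL,cv2.CHAIN_APPROX_NONE)[0],key=cv2.contourArea)
    M=cv2.moments(cv2.convexHull(c)); return (M["m10"]/M["m00"],M["m01"]/M["m00"]),cv2.contourArea(c)
E
python3 - <<'E'
from h import *
t=cv2.imread("pics/top1.png"); s=cv2.imread("pics/side1.png")
W=((0,0,120),(180,60,255)); 
for n,c,im,roi in [("yel",'top',t,(180,300,222,348)),("blu",'top',t,(222,282,264,330)),("red",'top',t,(264,262,306,310)),("yelS",'side',s,(182,172,222,196)),("bluS",'side',s,(204,188,244,215)),("redS",'side',s,(228,207,274,237))]:
    uv,a=blob(im,*W,roi); print(n,np.round(uv,1),a,ray(c,uv,.083))
for c,im,roi in (('top',t,(385,235,500,340)),):
    uv,a=blob(im,*W,roi); print("plate",np.round(uv,1),a,ray(c,uv,.125))
B=((10,100,80),(30,255,255))
for c,im,roi in (('top',t,(420,268,462,308)),('side',s,(255,300,300,335))):
    uv,a=blob(im,*B,roi); print("bush",np.round(uv,1),a,ray(c,uv,.118))
print("bolts side",ray('side',np.mean([(220,303),(291,275),(333,322),(256,356)],0),.125),"top",ray('top',np.mean([(405,268),(459,251),(480,306),(425,324)],0),.125))
Bl=((105,120,50),(130,255,255))
uv,a=blob(t,*Bl,(215,280,270,330)); print("blue top mid",uv,a,ray('top',uv,.12),ray('top',uv,.158))
uv,a=blob(s,*Bl,(205,145,245,215)); print("blue side mid",uv,a,ray('side',uv,.12))
E
```

```text
yel [201.  323.4] 468.0 [0.4917 0.2373 0.083 ]
blu [243.2 304.6] 498.0 [0.5151 0.1677 0.083 ]
red [285.5 285.9] 477.0 [0.5387 0.0968 0.083 ]
yelS [202.7 183.1] 116.5 [0.4904 0.2335 0.083 ]
bluS [225.6 201.9] 170.0 [0.5141 0.1624 0.083 ]
redS [252.6 223.3] 234.0 [0.5396 0.0901 0.083 ]
plate [447.2 283.7] 10077.0 [ 0.5125 -0.1553  0.125 ]
bush [441.1 287.2] 394.0 [ 0.5086 -0.147   0.118 ]
bush [274.9 318.4] 540.5 [ 0.5079 -0.146   0.118 ]
bolts side [ 0.5082 -0.1465  0.125 ] top [ 0.5078 -0.1468  0.125 ]
blue top mid (237.69047619047615, 302.36580086580085) 298.5 [0.5162 0.1701 0.12  ] [0.5128 0.1637 0.158 ]
blue side mid (222.33602986932172, 177.7284795685542) 755.5 [0.5157 0.1744 0.12  ]
```

```bash
cat >> h.py <<'E'
def plan(goal,yaw,n):
    """rows (rx, sx, sy, sz) to goal TCP with tool y at yaw deg, tool down"""
    o=ctrl.get_obs(); M=T(o); a=np.degrees(np.arctan2(M[1,1],M[0,1])); d=(np.array(goal)-M[:3,3])/n
    tot=(yaw-a+180)%360-180; k=int(np.ceil(abs(tot)/8.4)) or 1; print("pos",np.round(M[:3,3],4),"yaw",round(a,2),"tilt",np.round(M[2,1:3],4),"F",np.round(o["wrist_force"],1),"op",round(o["opening"],3),"t",round(o["time_s"],2),"base err",np.round(M[:3,:3].T@(np.array(goal)-M[:3,3]),4))
    for i in range(n):
        s=tot/k if i<k else 0; r=np.radians(a)
        print(f"{-s:.1f},0,0,{-d[2]:.3f},{d[0]*np.cos(r)+d[1]*np.sin(r):.3f},{d[0]*np.sin(r)-d[1]*np.cos(r):.3f},-1,"); a+=s
E
python3 -c "
from h import *
plan((.515,.166,.23),18.5,17)"
```

```text
pos [ 0.2375 -0.5237  0.2313] yaw -65.61 tilt [-0.      0.0001] F [ 0.6 -0.3 -0.3] op 1.001 t 0.9 base err [ 0.0013 -0.5135 -0.5376]
-7.6,0,0,0.000,-0.030,-0.032,-1,
-7.6,0,0,0.000,-0.026,-0.035,-1,
-7.6,0,0,0.000,-0.021,-0.038,-1,
-7.6,0,0,0.000,-0.015,-0.041,-1,
-7.6,0,0,0.000,-0.010,-0.043,-1,
-7.6,0,0,0.000,-0.004,-0.044,-1,
-7.6,0,0,0.000,0.002,-0.044,-1,
-7.6,0,0,0.000,0.007,-0.043,-1,
-7.6,0,0,0.000,0.013,-0.042,-1,
-7.6,0,0,0.000,0.019,-0.040,-1,
-7.6,0,0,0.000,0.024,-0.037,-1,
0.0,0,0,0.000,0.028,-0.033,-1,
0.0,0,0,0.000,0.028,-0.033,-1,
0.0,0,0,0.000,0.028,-0.033,-1,
0.0,0,0,0.000,0.028,-0.033,-1,
0.0,0,0,0.000,0.028,-0.033,-1,
0.0,0,0,0.000,0.028,-0.033,-1,
```

Emit:
carry_out(motion=[-7.6,0,0,0,-0.03,-0.032,-1,-7.6,0,0,0,-0.026,-0.035,-1,-7.6,0,0,0,-0.021,-0.038,-1,-7.6,0,0,0,-0.015,-0.041,-1,-7.6,0,0,0,-0.01,-0.043,-1,-7.6,0,0,0,-0.004,-0.044,-1,-7.6,0,0,0,0.002,-0.044,-1,-7.6,0,0,0,0.007,-0.043,-1,-7.6,0,0,0,0.013,-0.042,-1,-7.6,0,0,0,0.019,-0.04,-1])

```text
time_s: 1.9
eef_pos: [0.398, -0.1053, 0.2314]
eef_rot: [0.555, 0.441, 0.55, -0.442]
wrist_force: [2.0, -1.1, 0.6]
opening: 1.0
```

```bash
python3 -c "
from h import *
plan((.515,.166,.23),18.5,9)"
```

```text
pos [ 0.398  -0.1053  0.2314] yaw 12.74 tilt [0.0033 0.0057] F [ 2.  -1.1  0.6] op 1.0 t 1.9 base err [ 0.0006  0.1739 -0.2388]
-5.8,0,0,0.000,0.019,-0.027,-1,
0.0,0,0,0.000,0.022,-0.024,-1,
0.0,0,0,0.000,0.022,-0.024,-1,
0.0,0,0,0.000,0.022,-0.024,-1,
0.0,0,0,0.000,0.022,-0.024,-1,
0.0,0,0,0.000,0.022,-0.024,-1,
0.0,0,0,0.000,0.022,-0.024,-1,
0.0,0,0,0.000,0.022,-0.024,-1,
0.0,0,0,0.000,0.022,-0.024,-1,
```

Emit:
carry_out(motion=[-5.8,0,0,0,0.019,-0.027,-1,0,0,0,0,0.022,-0.024,-1,0,0,0,0,0.022,-0.024,-1,0,0,0,0,0.022,-0.024,-1,0,0,0,0,0.022,-0.024,-1,0,0,0,0,0.022,-0.024,-1,0,0,0,0,0.022,-0.024,-1,0,0,0,0,0.022,-0.024,-1,0,0,0,0,0.022,-0.024,-1,0,0,0,0,0,0,-1])

```text
time_s: 2.9
eef_pos: [0.5184, 0.1822, 0.233]
eef_rot: [0.582, 0.409, 0.573, -0.407]
wrist_force: [-0.8, -0.0, -0.4]
opening: 1.002
```

Run:
```python
from h import *
plan((.515,.166,.111),18.5,1)
P=pose("wrist"); im=ctrl.camera("wrist"); cv2.imwrite("pics/w1.png",im)
print([(w(P,d["point"]),d["conf"]) for d in ctrl.landmark_of("wrist","drift")],[(w(P,d["point"]),d["conf"]) for d in ctrl.boxes_of("wrist","drift")])
```

```text
pos [0.5184 0.1822 0.233 ] yaw 19.47 tilt [0.0094 0.0088] F [-0.8 -0.  -0.4] op 1.002 t 2.9 base err [ 0.1221 -0.0097  0.0131]
1.0,0,0,0.122,-0.009,0.014,-1,
[(array([0.5147, 0.1713, 0.01  ]), 0.94)] [(array([0.5108, 0.1796, 0.1031]), 0.62)]
```

View pics/w1.png

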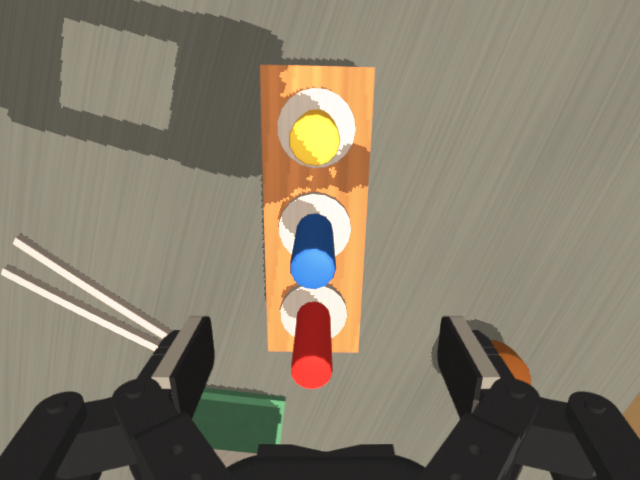

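The wrist view shows the blue handle's top at about (313,268) and its collar at (315,228), both between the jaws in column. Next I'll triangulate these with the wrist calibration.

Run:
```python
from h import *
print("top",ray("wrist",(313,268),.158),"collar",ray("wrist",(315,227.5),.083),"red",ray("wrist",(311,369),.158),"yel",ray("wrist",(315,138),.158))
M=T(ctrl.get_obs()); Y=np.radians(18.5)
x=np.array([0,0,-1.]);y=np.array([np.cos(Y),np.sin(Y),0]);D=np.c_[x,y,np.cross(x,y)]
print("turn",np.degrees(R.from_matrix(M[:3,:3].T@D).as_rotvec()))
```

```text
top [0.5144 0.1668 0.158 ] collar [0.5143 0.1667 0.083 ] red [0.5363 0.0979 0.158 ] yel [0.4915 0.2379 0.158 ]
turn [ 0.82379183  0.56524184 -0.43879191]
```

Emit:
carry_out(motion=[0.8,0.6,-0.4,0,-0.0087,0.013,-1,0,0,0,0,0,0,-1,0,0,0,0.03,0,0,-1])

```text
time_s: 3.35
eef_pos: [0.5155, 0.1612, 0.2069]
eef_rot: [0.576, 0.416, 0.571, -0.412]
wrist_force: [0.7, 0.0, -0.9]
opening: 1.001
```

```bash
cat >> h.py <<'E'
def err(goal,yaw):
    M=T(ctrl.get_obs()); Y=np.radians(yaw)
    x=np.array([0,0,-1.]);y=np.array([np.cos(Y),np.sin(Y),0]);D=np.c_[x,y,np.cross(x,y)]
    print("turn",np.round(np.degrees(R.from_matrix(M[:3,:3].T@D).as_rotvec()),2),"shift",np.round(M[:3,:3].T@(np.array(goal)-M[:3,3]),4),ctrl.get_obs()["time_s"])
E
python3 -c "
from h import *
err((.5145,.167,.111),18.5)"
```

```text
turn [-0.18  0.1  -0.5 ] shift [ 0.0958  0.     -0.006 ] 3.35
```

Emit:
carry_out(motion=[0,0,-0.4,0.02,0,-0.006,-1,0,0,0,0.025,0,0,-1,0,0,0,0,0,0,-1])

```text
time_s: 3.65
eef_pos: [0.5115, 0.1644, 0.158]
eef_rot: [0.572, 0.415, 0.572, -0.416]
wrist_force: [-1.2, -0.2, -0.2]
opening: 1.0
```

```bash
python3 -c "
from h import *
err((.5145,.167,.111),18.5)"
```

```text
turn [-0.45  0.07  0.12] shift [ 0.047   0.0038 -0.0016] 3.65
```

Emit:
carry_out(motion=[-0.4,0,0,0.024,0.0035,-0.0015,-1,0,0,0,0.022,0,0,-1,0,0,0,0,0,0,-1,0,0,0,0,0,0,-1])

```text
time_s: 4.05
eef_pos: [0.5173, 0.1656, 0.1163]
eef_rot: [0.575, 0.415, 0.571, -0.414]
wrist_force: [0.3, -0.2, 0.1]
opening: 0.997
```

```bash
python3 -c "
from h import *
err((.5145,.167,.111),18.5)"
```

```text
turn [-0.21  0.16 -0.24] shift [ 0.0052 -0.0022 -0.0022] 4.05
```

Emit:
carry_out(motion=[-0.2,0.2,-0.2,0.004,-0.002,-0.002,-1,0,0,0,0,0,0,1,0,0,0,0,0,0,1,0,0,0,0,0,0,1,0,0,0,0,0,0,1,0,0,0,0,0,0,1,0,0,0,0,0,0,1,0,0,0,0,0,0,1])

```text
time_s: 4.85
eef_pos: [0.5175, 0.167, 0.1175]
eef_rot: [0.576, 0.415, 0.572, -0.411]
wrist_force: [-0.1, -0.5, 0.1]
opening: 0.314
```

```bash
python3 -c "
from h import *
err((.5145,.167,.111),18.5);print(ctrl.get_obs())"
```

```text
turn [-0.01  0.05 -0.45] shift [ 0.0064 -0.0029 -0.0009] 4.85
{'time_s': 4.85, 'q': array([ 9.32892750e-02,  2.38832345e-01,  1.78676627e+00,  1.08626115e-03,
        1.10820399e+00, -2.29984327e-01]), 'dq': array([ 6.32106562e-04, -3.25949512e-05,  1.28977586e-04,  1.79618093e-03,
        6.41776667e-04, -1.29800281e-03]), 'joint_efforts': array([ 5.48396597e-02, -4.30557203e+01, -3.09139824e+01,  3.46403348e-02,
       -5.11825341e-02, -2.72710415e-03]), 'eef_pos': array([0.51747922, 0.16704161, 0.11745073]), 'eef_rot': array([ 0.57569544,  0.41522   ,  0.57199611, -0.41108097]), 'wrist_force': array([-0.10284016, -0.48938694,  0.0768852 ]), 'torque': array([ 0.10329246, -0.04043619, -0.0401678 ]), 'opening': 0.3141003745490015}
```

Emit:
carry_out(motion=[0,0,-0.4,-0.02,0,0,1,0,0,0,-0.03,0,0,1,0,0,0,-0.03,0,0,1,0,0,0,-0.03,0,0,1,0,0,0,-0.03,0,0,1,0,0,0,-0.02,0,0,1,0,0,0,0,0,0,1])

```text
time_s: 5.55
eef_pos: [0.5132, 0.1668, 0.276]
eef_rot: [0.57, 0.41, 0.577, -0.416]
wrist_force: [0.6, -0.5, -3.8]
opening: 0.313
```

```bash
python3 -c "
from h import *
print(ctrl.get_obs()['opening'],ctrl.get_obs()['wrist_force']);err((.51,-.1465,.265),18.5);plan((.51,-.1465,.265),18.5,9)"
```

```text
0.3132981018716851 [ 0.55977575 -0.46837454 -3.77363699]
turn [-0.01 -0.16  0.75] shift [ 0.0116 -0.1022  0.2962] 5.55
pos [0.5132 0.1668 0.276 ] yaw 18.49 tilt [-0.0132 -0.0028] F [ 0.6 -0.5 -3.8] op 0.313 t 5.55 base err [ 0.0116 -0.1022  0.2962]
-0.0,0,0,0.001,-0.011,0.033,-1,
0.0,0,0,0.001,-0.011,0.033,-1,
0.0,0,0,0.001,-0.011,0.033,-1,
0.0,0,0,0.001,-0.011,0.033,-1,
0.0,0,0,0.001,-0.011,0.033,-1,
0.0,0,0,0.001,-0.011,0.033,-1,
0.0,0,0,0.001,-0.011,0.033,-1,
0.0,0,0,0.001,-0.011,0.033,-1,
0.0,0,0,0.001,-0.011,0.033,-1,
```

Emit:
carry_out(motion=[0,0,0.7,-0.004,-0.011,0.033,1,0,0,0,0,-0.011,0.033,1,0,0,0,0,-0.011,0.033,1,0,0,0,0,-0.011,0.033,1,0,0,0,0,-0.011,0.033,1,0,0,0,0,-0.011,0.033,1,0,0,0,0,-0.011,0.033,1,0,0,0,0,-0.011,0.033,1,0,0,0,0,-0.011,0.033,1,0,0,0,0,0,0,1])

```text
time_s: 6.55
eef_pos: [0.5052, -0.1541, 0.2575]
eef_rot: [0.565, 0.409, 0.585, -0.414]
wrist_force: [0.5, 0.4, -4.0]
opening: 0.311
```

```bash
python3 -c "
from h import *
err((.508,-.1465,.265),18.5);print(ctrl.get_obs()['eef_pos'])"
```

```text
turn [ 0.26 -1.11  1.26] shift [-0.0075  0.0049 -0.0064] 6.55
[ 0.50521665 -0.15407655  0.25747893]
```

Emit:
carry_out(motion=[0.2,-1.1,1.2,-0.004,0.005,-0.006,1,0,0,0,0,0,0,1,0,0,0,0,0,0,1])

```text
time_s: 6.85
eef_pos: [0.5063, -0.1443, 0.2573]
eef_rot: [0.572, 0.413, 0.576, -0.413]
wrist_force: [0.8, 0.4, -2.8]
opening: 0.31
```

Run:
```python
from h import *
err((.508,-.1465,.250),18.5); print(ctrl.get_obs()['eef_pos'])
a=ctrl.camera("side"); b=ctrl.camera("wrist")
for c in ("side","wrist"):
    print(c,[(w(pose(c),d["point"]),d["conf"]) for d in ctrl.landmark_of(c,"drift")])
cv2.imwrite("pics/c2.png",np.hstack([cv2.resize(a[130:430,130:530],(400,300)),cv2.resize(b,(400,300))]))
```

```text
turn [-0.02 -0.29  0.21] shift [0.0073 0.0009 0.0026] 6.85
[ 0.50632441 -0.14433003  0.25728532]
side [(array([ 0.504 , -0.1421,  0.1568]), 0.79)]
wrist [(array([ 0.502 , -0.143 ,  0.1551]), 0.71)]
```

View pics/c2.png

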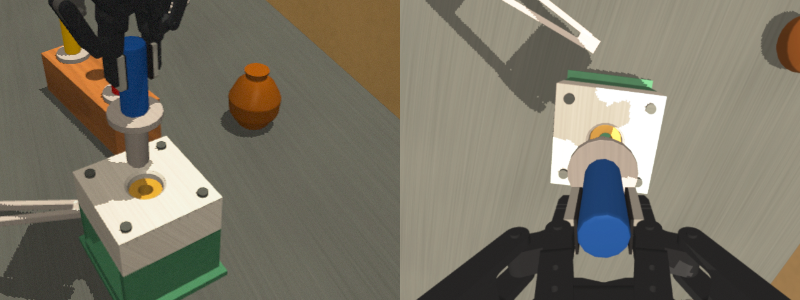

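The drift hangs upright in the grip over the plate. In the left crop its tip is at about (138,163), just above and behind the bore at (146,186). The network puts the tip at (0.504, -0.1425, 0.156), so I need about +4 mm in x and -4 mm in y, then down.

Emit:
carry_out(motion=[0,-0.3,0.2,0.005,0.003,0.004,1,0,0,0,0,0,0,1,0,0,0,0.012,0,0,1,0,0,0,0,0,0,1])

```text
time_s: 7.45
eef_pos: [0.5117, -0.1475, 0.2398]
eef_rot: [0.575, 0.413, 0.573, -0.413]
wrist_force: [-1.0, -0.3, -5.3]
opening: 0.313
```

Run:
```python
from h import *
err((.5108,-.1478,.2205),18.5); print(ctrl.get_obs()['eef_pos'])
ctrl.camera("side"); print([(w(pose("side"),d["point"]),d["conf"]) for d in ctrl.landmark_of("side","drift")])
ctrl.camera("wrist"); print([(w(pose("wrist"),d["point"]),d["conf"]) for d in ctrl.landmark_of("wrist","drift")])
```

```text
turn [ 0.05  0.13 -0.08] shift [ 0.0193 -0.001  -0.    ] 7.45
[ 0.51172228 -0.14747064  0.23984518]
[(array([ 0.5103, -0.1439,  0.1401]), 0.88)]
[(array([ 0.5075, -0.1479,  0.1376]), 0.68)]
```

On target: the tip is about 14 mm above the plate. Lowering it into the mouth of the bore.

Emit:
carry_out(motion=[0,0,0,0.01,-0.001,0,1,0,0,0,0.007,0,0,1,0,0,0,0,0,0,1])

```text
time_s: 7.95
eef_pos: [0.5123, -0.1489, 0.2245]
eef_rot: [0.577, 0.413, 0.571, -0.413]
wrist_force: [-0.5, -0.4, -3.8]
opening: 0.315
```

Run:
```python
from h import *
err((.5108,-.1478,.1685),18.5)
```

```text
turn [ 0.03  0.36 -0.29] shift [ 0.056  -0.0013 -0.0019] 7.95
```

Emit:
carry_out(motion=[0,0.3,-0.3,0.004,-0.001,-0.001,1,0,0,0,0.004,0,0,1,0,0,0,0,0,0,1,0,0,0,0.005,0,0,1,0,0,0,0.005,0,0,1])

```text
time_s: 8.45
eef_pos: [0.5118, -0.149, 0.2074]
eef_rot: [0.575, 0.413, 0.573, -0.413]
wrist_force: [-1.1, 1.1, -2.0]
opening: 0.312
```

Run:
```python
from h import *
err((.5108,-.1478,.1685),18.5)
```

```text
turn [ 0.03  0.18 -0.06] shift [ 0.0389 -0.0006 -0.0016] 8.45
```

Emit:
carry_out(motion=[0,0,0,0.008,0,-0.001,1,0,0,0,0.008,0,0,1,0,0,0,0.008,0,0,1,0,0,0,0.006,0,0,1,0,0,0,0,0,0,1])

```text
time_s: 8.95
eef_pos: [0.5102, -0.1473, 0.1721]
eef_rot: [0.574, 0.413, 0.574, -0.413]
wrist_force: [-0.2, 0.5, -4.2]
opening: 0.314
```

Run:
```python
from h import *
err((.5108,-.1478,.1685),18.5)
a=ctrl.camera("side"); P=pose("side")
for t in ("drift","bushing"): print(t,[(w(P,d["point"]),d["conf"]) for d in ctrl.landmark_of("side",t)])
cv2.imwrite("pics/c3.png",cv2.resize(a[130:430,130:530],(800,600)))
```

```text
turn [0.03 0.02 0.08] shift [0.0036 0.0004 0.0007] 8.95
drift []
bushing []
```

View pics/c3.png

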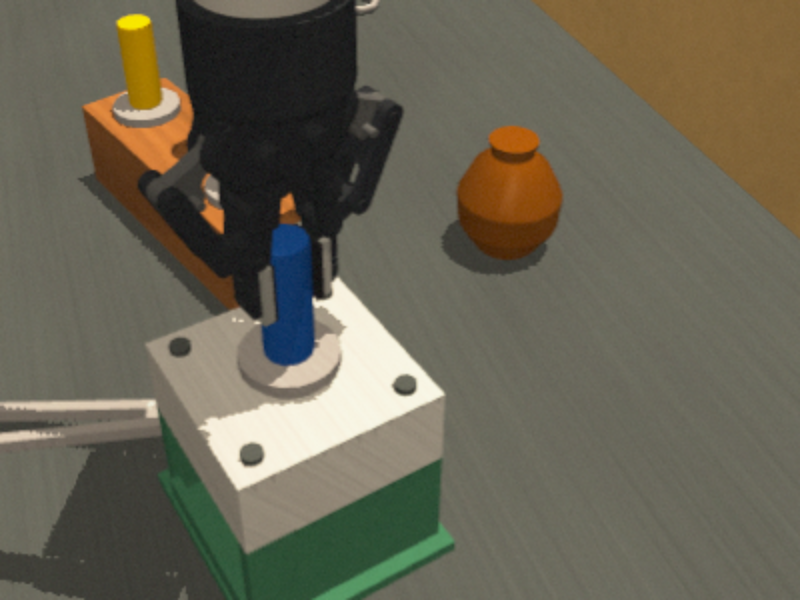

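The collar at (290,360) is nearly flush on the plate, and the force has returned to the drift's weight alone, so the bushing must have dropped. I'll seat the last 3 mm and release.

Emit:
carry_out(motion=[0,0,0,0.003,0,0,1,0,0,0,0.001,0,0,1,0,0,0,0,0,0,1])

```text
time_s: 9.4
eef_pos: [0.5119, -0.1481, 0.1705]
eef_rot: [0.576, 0.413, 0.572, -0.413]
wrist_force: [0.3, 0.6, -3.8]
opening: 0.314
```

Run:
```python
from h import *
err((.5108,-.1478,.1685),18.5); print(ctrl.get_obs()["wrist_force"])
a=ctrl.camera("top"); P=pose("top")
for t in ("drift","bushing"): print(t,[(w(P,d["point"]),d["conf"]) for d in ctrl.landmark_of("top",t)])
```

```text
turn [ 0.04  0.22 -0.11] shift [ 0.002  -0.0009 -0.0007] 9.4
[ 0.31663198  0.6419498  -3.77144567]
drift [(array([ 0.5103, -0.1492,  0.0684]), 0.81)]
bushing []
```

Tip at 0.068. One more small push to confirm contact, then open and retreat straight up.

Emit:
carry_out(motion=[0,0,0,0.002,0,0,1,0,0,0,0.002,0,0,1,0,0,0,0,0,0,1])

```text
time_s: 9.85
eef_pos: [0.5123, -0.1486, 0.1677]
eef_rot: [0.576, 0.413, 0.572, -0.413]
wrist_force: [-0.5, 0.2, -3.8]
opening: 0.312
```

Emit:
carry_out(motion=[0,0,0,0,0,0,-1,0,0,0,0,0,0,-1,0,0,0,0,0,0,-1,0,0,0,0,0,0,-1,0,0,0,0,0,0,-1,0,0,0,0,0,0,-1])

```text
time_s: 10.45
eef_pos: [0.5139, -0.1495, 0.1695]
eef_rot: [0.578, 0.413, 0.57, -0.413]
wrist_force: [0.3, 0.2, -0.1]
opening: 1.001
```

Emit:
carry_out(motion=[0,0,0,-0.02,0,0,-1,0,0,0,-0.03,0,0,-1,0,0,0,-0.03,0,0,-1,0,0,0,-0.03,0,0,-1,0,0,0,-0.03,0,0,-1,0,0,0,0,0,0,-1,0,0,0,0,0,0,-1])

```text
time_s: 11.15
eef_pos: [0.5117, -0.148, 0.3132]
eef_rot: [0.576, 0.413, 0.572, -0.413]
wrist_force: [-0.9, -0.4, -0.3]
opening: 0.999
```

Run:
```python
from h import *
V=[]
for c in ("side","top","wrist"):
    a=ctrl.camera(c); P=pose(c); V.append(cv2.resize(a,(400,300)))
    for t in ("drift","bushing","vase"): print(c,t,[(w(P,d["point"]),round(d["conf"],2)) for d in ctrl.landmark_of(c,t)])
    if c=="side": V.append(cv2.resize(a[230:460,160:466],(400,300)))
cv2.imwrite("pics/c4.png",np.vstack([np.hstack(V[:2]),np.hstack(V[2:])]))
```

```text
side drift []
side bushing []
side vase [(array([0.7442, 0.0529, 0.0014]), 0.61)]
top drift [(array([ 0.5087, -0.1452,  0.0643]), 0.85), (array([ 0.511 , -0.1451,  0.0006]), 0.68)]
top bushing []
top vase [(array([ 0.7475,  0.0572, -0.0024]), 0.91)]
wrist drift [(array([ 0.5073, -0.1469,  0.0627]), 0.93)]
wrist bushing []
wrist vase [(array([ 0.7451,  0.0529, -0.0013]), 0.55)]
```

View pics/c4.png

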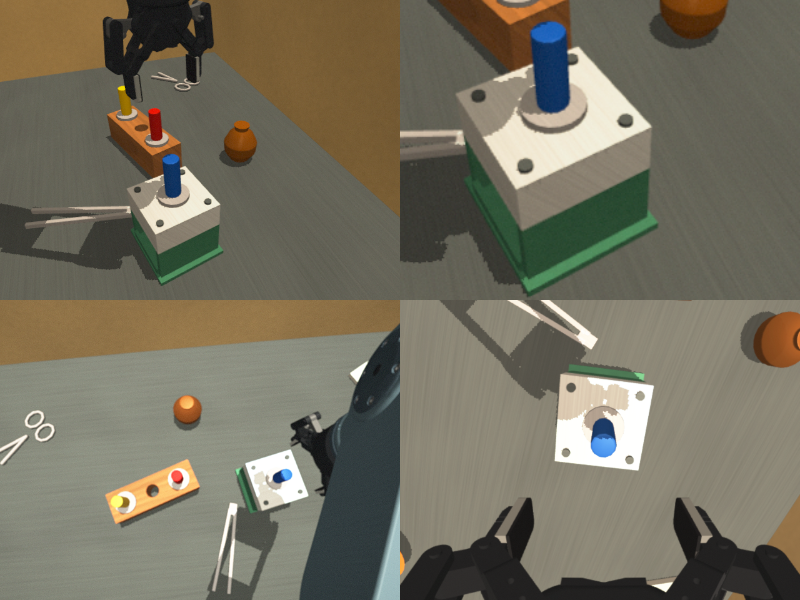

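The drift stands upright with its collar flat on the plate, the vase is unmoved, the gripper is clear and no bushing is visible on the bench. With the 24 mm stem's tip at about 64 mm, below the plate's underside, the bushing can no longer be in the bore.

```bash
python3 -c "
from h import *
print(ctrl.hand_in())"
```

```text
the job is handed in; nothing more can be done
None
```

I took the blue drift from the middle hole of the rack, pushed the bushing down through the bore and left the drift standing there. I then opened the gripper, backed straight up and handed the job in at about 11.5 s of the 43 s allowed. I viewed 6 pictures.

**Last checks:**
- **Drift:** it stands upright with its collar on the plate. The top and wrist cameras put its tip at 64 and 63 mm over the bench (65 is fully home) and within about 2 mm of the bore axis. The side camera's network did not find the drift. The top camera also gave a weaker second reading with the tip at bench level, which the pictures rule out.
- **Vase:** it reads within about 5 mm of where it started, which is about the cameras' accuracy.
- **Robot:** the gripper was open and clear, with wrist force near zero.
- **Bushing:** not seen directly, because it lies hidden under the plate and no network found it. The drift tip is below the plate's underside and the stem is too thick for the bushing's hole, so it must be out of the bore. No bushing is visible on the bench, so I take it to be in the tray.

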